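Clamp check on a turned coupling

TASK

Run a clamp check on the steel coupling in the blue-capped bench clamp: press the blue cap all the way down and let go so that it locks, take the hand off and leave it clamped with nothing touched for about two seconds, then press it all the way down again and let go so that it springs back up. The yellow-capped clamp is in the middle of its own check and must stay locked, and the coupling must stay standing in its place.

Things in the scene. Friction and masses are not known exactly. Their poses are not given: they have to be found in the camera images.
- blue_cap (a joint): Push-push plunger of the blue-capped clamp, m downwards: 0 up (as it starts), 0.012 locked, 0.022 bottom stop. Each steady press (0.1 m/s or slower) to at least 0.019, best to the stop, then letting go, changes its state: up to locked, locked to up; a shorter press changes nothing. Resists with 3.5 N when up, 8 N near the stop (10 N when pressed at 0.05 m/s). Orange band under the cap: 24 mm shows when up, 12 mm when locked.
- blue_cap_top (a point): Centre of the flat top of the blue cap, where to press; moves with it. Round cap, 44 mm across, 16 mm thick, highest part of its clamp: top 193 mm above the bench when up, 181 locked, 171 at the stop. The fixed clamp is a grey C-frame, base 170 x 100 x 30 mm, column on the robot's side, arm 50 mm wide with its top at 150 mm. z up.
- yellow_cap (a joint): Plunger of a second clamp, alike but for its yellow cap, m downwards, same values. It starts locked at 0.012 on another coupling and must stay so; its cap's top is 181 mm above the bench. It stands 280 to 580 mm to the left or to the right of the blue one.
- coupling: Loose turned steel coupling under the blue clamp's rubber foot, 60 mm tall, 60 mm across its lower flange, about 0.4 kg. Origin at the centre of its underside, 30 mm above the bench, straight below the blue cap; z up. It stands between four short brass pins and need not be handled.

How it is judged:
By the outcome, as a careful person would: the job done as asked, in the order asked, and still so for the second after the job is handed in, with the robot touching nothing.
It also fails if it takes over 35 s, if anything falls off the work surface, if the arm or the gripper's body presses on something with over 40 N, if the wrist force passes 120 N, or if a joint passes its speed limit or range.

ROBOT

A 7-joint arm with a two-finger parallel gripper is mounted at the origin on the work surface. World frame = base frame: x ahead of the robot, y to its left, z up, the work surface at z = 0. Lengths are in mm, angles in rad, forces in N, time in s.
With the tool pointing down it reaches from about 400 to 875 mm from the base axis. Payload 4.4 kg.
Tool frame: the origin (TCP) lies at the very end of the fingers, on their centre line; the grasp point (between the pads) lies 19 mm behind it; z points along the fingers, y is the direction in which the jaws open and shut (so a half turn about z gives the same grasp; the last joint's range is limited). The gripper opens to 85 mm and grips with 20 to 120 N. Pads are 22 mm wide; open, the fingers measure 114 mm over their backs; the gripper's body (76 mm by 85 mm) begins 54 mm behind the grasp point. The pads swing forward as they close: fully open they stand 13 mm farther back than shut.
Start: joints at [-1.367, 0.628, 0.038, 1.517, -0.027, 0.996, -0.02], TCP at [173.225, 626.507, 231.313] pointing down, gripper open.
Joint ranges: [-3.06, 3.06], [-0.37, 2.12], [-1.25, 1.32], [0.18, 2.47], [-1.1, 4.24], [0.23, 1.98], [-2.94, 2.94]. Speed limits (rad/s): [2.57, 2.57, 3.14, 3.14, 3.14, 3.14, 3.14].

INTERFACE

Orientations are given as [roll, pitch, yaw] about the fixed x, y, z axes, in that order (R = Rz(yaw) Ry(pitch) Rx(roll)).
In Python, from cell import ctrl, eyes gives the robot as it stands.
- The arm moves only by the tool move_arm, never from a script. Its argument "increments" is a list of rows, each a list of 6 numbers: the shift along the tool's x, y, z in cm, then the turn, a rotation vector about the tool's x, y, z in degrees. In form: [[x, y, z, wx, wy, wz], ...]. A call has 1 to 20 rows; each row is the pose to reach, as a shift and turn from the pose commanded when the call began, along the tool's axes at that moment; what a row does not reach only later rows make up. A row lasts 1/10 s, in which the tool goes at most 50 mm and 8.59 degrees, less where a joint would pass 70% of its speed; a pose out of reach is approached as far as the arm can. A call with a gripper value outside its range is refused whole. "grip" is the opening, from -1 (shut) to 1 (fully open), set as the call begins (left out, the last holds). The fingers move at their own pace and stop on an object; the grip force is fixed at half the most. Time passes only in rows, so rows that repeat a pose let the fingers close. It gives the time, the measured TCP pose, the force and the opening at its end, in the units of the state.
- ctrl.read_state(): the state, without advancing time (a new reading comes with each control period).
- eyes.get_image(name): name is "side" or "top" or "wrist"; returns the picture (400x640x3 uint8, red, green, blue); there is no depth.
- eyes.calibration(name): a dict with "fx", "fy", "cx", "cy" (pixels), "dist" ([k1, k2, p1, p2, k3] as OpenCV has them; the pictures are not rectified), "pose" (4x4, takes a point from camera to world coordinates); the wrist camera has in their place "tool_from_camera" (4x4, takes a point from camera to tool coordinates, whose origin is the TCP and whose axes are the flange's). Camera axes: x right, y up, looking along -z (the intrinsics and any distortion apply to the point x, -y, -z); pixel columns grow to the right and rows downward; lengths in mm; the calibration is good to about 2 mm. A picture is of the moment at which its call begins: read the wrist's pose just before it. calibration takes no time and is no camera call.
- ctrl.finish_job(): hands the job in, once; it reports no verdict.
The state is a dict: "clock": time; "qpos": joint angles; "qd": joint speeds; "tau": joint torques, N m; "eef_pos": TCP position; "tool_rot": TCP orientation; "force": force on the tool from outside, world axes, zero at the start; "torque": the same for the moment, N m; "width": finger opening in mm.
Only numpy, scipy, OpenCV 4.12 (cv2) and the standard library are available. Lean on these libraries where they do the work, as an engineer would, in place of code of your own. Each camera call takes 0.05 s, during which the arm holds its last target. There are 200 camera calls.

## Working session

There is one attempt and no reset: what is moved stays moved. The work goes in short steps, Python scripts to look and compute and a tool call to move; the robot and the scene stay as the last step left them, time stands still between calls to the robot, and variables do not carry over. Pictures are saved under pics/ and viewed, about 8 in all and at most 12, crops included, and the job is handed in when it is done.

Besides the shell and the picture viewer there is one more tool, called after "Request:" in YAML: its name, and indented under it one key for each argument. move_arm: Moves the arm, as the interface text tells. Its arguments: {"type":"object","properties":{"increments":{"type":"array","items":{"type":"array","items":{"type":"number"}}},"grip":{"type":"number"}},"required":["increments"]}

```bash
mkdir -p pics; cat > h.py <<'E'
import numpy as np, cv2
from cell import ctrl, eyes
def grab(n,f):
    im=eyes.get_image(n); cv2.imwrite(f'pics/{f}.png',im[:,:,::-1]); return im
def ray(n,u,v,T=None):
    c=eyes.calibration(n); K=np.array([[c['fx'],0,c['cx']],[0,c['fy'],c['cy']],[0,0,1.]])
    p=cv2.undistortPoints(np.array([[[u,v]]],float),K,np.array(c['dist'],float))[0,0]
    P=np.array(c['pose']) if T is None else T@np.array(c['tool_from_camera'])
    return P[:3,3],P[:3,:3]@np.array([p[0],-p[1],-1.])
def onplane(n,u,v,z,T=None):
    o,d=ray(n,u,v,T); return o+d*(z-o[2])/d[2]
def blobs(im,lo,hi,amin=30):
    m=cv2.inRange(cv2.cvtColor(im,cv2.COLOR_RGB2HSV),np.array(lo),np.array(hi))
    n,l,s,c=cv2.connectedComponentsWithStats(m)
    return [(s[i].tolist(),c[i].round(1).tolist()) for i in range(1,n) if s[i][4]>=amin]
E
python3 - <<'E'
from h import *
s=ctrl.read_state(); print({k:np.round(v,3) for k,v in s.items()})
a=grab('top','top0'); b=grab('side','side0')
cv2.imwrite('pics/both.png',cv2.resize(np.vstack([a,b])[:,:,::-1],(480,600)))
for n,im in(('top',a),('side',b)):
    print(n,'blue',blobs(im,(100,120,60),(130,255,255)),'yel',blobs(im,(22,120,80),(35,255,255)),'or',blobs(im,(5,150,80),(20,255,255)))
E
```

```text
{'clock': np.float64(0.0), 'qpos': array([-1.367,  0.629,  0.038,  1.518, -0.027,  0.996, -0.02 ]), 'qd': array([-0.   ,  0.001, -0.001,  0.001, -0.001,  0.   , -0.001]), 'tau': array([-1.0000e-03, -5.6339e+01,  1.2260e+00, -1.9345e+01,  1.1000e-02,
        1.0000e-02, -0.0000e+00]), 'eef_pos': array([173.075, 625.88 , 230.391]), 'tool_rot': array([-3.14 ,  0.   ,  2.872]), 'force': array([ 0.56 ,  0.11 , -0.192]), 'torque': array([ 0.033,  0.039, -0.016]), 'width': np.float64(85.35)}
top blue [([69, 0, 11, 42, 210], [74.2, 20.7]), ([168, 0, 9, 42, 209], [171.8, 21.0]), ([416, 168, 22, 22, 356], [426.5, 178.3]), ([0, 178, 94, 159, 5498], [50.4, 257.0])] yel [([209, 183, 22, 22, 369], [219.0, 193.7])] or [([87, 0, 84, 43, 2563], [126.5, 18.9])]
side blue [([467, 0, 173, 217, 19058], [580.4, 71.2]), ([184, 60, 113, 61, 2980], [238.5, 93.8]), ([415, 101, 109, 100, 3451], [476.7, 156.0]), ([349, 256, 22, 21, 380], [359.3, 266.0])] yel [([292, 126, 17, 15, 211], [299.8, 133.2])] or [([268, 5, 8, 7, 35], [271.5, 7.9]), ([58, 33, 215, 42, 1515], [182.5, 51.3]), ([288, 49, 275, 351, 12275], [428.8, 191.3]), ([105, 64, 21, 4, 34], [115.6, 65.5]), ([0, 70, 220, 330, 36402], [126.2, 288.5]), ([62, 82, 78, 103, 3413], [90.0, 119.8])]
```

View pics/top0.png

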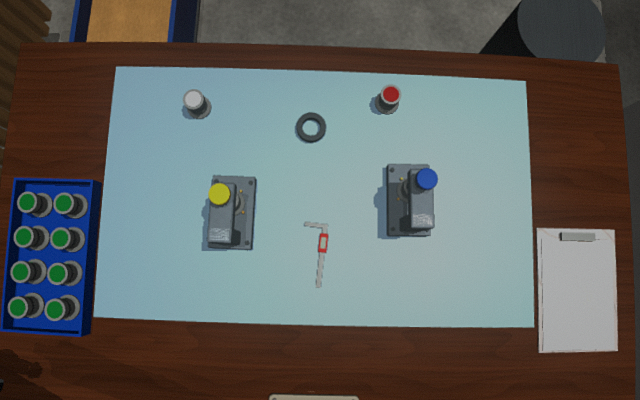

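View pics/side0.png

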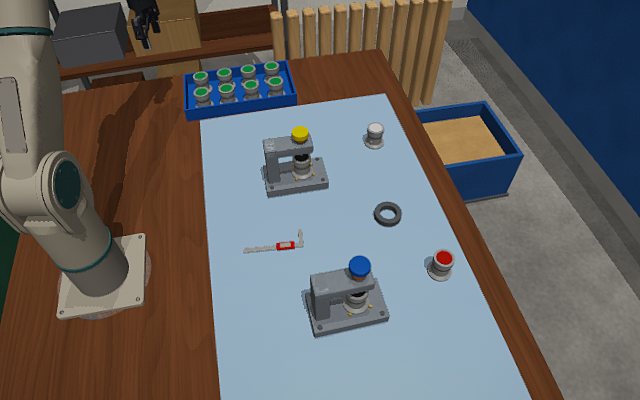

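The top view shows the blue cap at about (426,178), with the yellow one to its left at (219,194). The side view shows blue at (359,266) and yellow at (300,133). Next I'll triangulate both.

```bash
python3 - <<'E'
from h import *
def tri(a,b):
    (o1,d1),(o2,d2)=a,b
    t=np.linalg.lstsq(np.c_[d1,-d2],o2-o1,rcond=None)[0]
    p,q=o1+t[0]*d1,o2+t[1]*d2; return ((p+q)/2).round(1),np.linalg.norm(p-q).round(1)
print('blue top plane',onplane('top',426.5,178.3,191),'side',onplane('side',359.3,266,187), tri(ray('top',426.5,178.3),ray('side',359.3,266)))
print('yel',onplane('top',219,193.7,179),onplane('side',299.8,133.2,175))
for p in [(387,164),(429,164),(386,235),(433,237)]: print(p,onplane('top',*p,30).round())
print(np.array(eyes.calibration('wrist')['tool_from_camera']).round(2))
for p in [(390,93),(195,98)]: print(onplane('top',*p,60).round())
E
```

```text
blue top plane [ 575.87845254 -210.4137419   191.        ] side [ 576.04110534 -213.84533753  187.        ] (array([ 576.9, -212.2,  184.1]), np.float64(0.5))
yel [534.58509692 201.43405385 179.        ] [534.71790515 196.99888939 175.        ]
(387, 164) [ 638. -159.   30.]
(429, 164) [ 642. -260.   30.]
(386, 235) [ 470. -157.   30.]
(433, 237) [ 468. -268.   30.]
[[  -0.      0.96    0.27   68.99]
 [   1.      0.     -0.     -0.37]
 [  -0.      0.27   -0.96 -143.97]
 [   0.      0.      0.      1.  ]]
[ 803. -160.   60.]
[776. 297.  60.]
```

Request:
move_arm:
  increments:
    - [0,0,-5,0,0,0]
    - [0,0,-10,0,0,0]
    - [-38.3,-29.9,-10,0,0,47]
    - [-38.3,-29.9,-10,0,0,47]
    - [-38.3,-29.9,-10,0,0,47]
    - [-38.3,-29.9,-10,0,0,47]
    - [-38.3,-29.9,-10,0,0,47]
    - [-38.3,-29.9,-10,0,0,47]
    - [-38.3,-29.9,-10,0,0,47]
    - [-38.3,-29.9,-10,0,0,47]
    - [-38.3,-29.9,-10,0,0,47]
    - [-38.3,-29.9,-10,0,0,47]
    - [-38.3,-29.9,-10,0,0,47]
    - [-38.3,-29.9,-10,0,0,47]
  grip: -1

```text
clock: 1.5
eef_pos: [462.7, 235.6, 331.0]
tool_rot: [-3.141, -0.0, 2.049]
force: [-0.0, 0.6, -0.4]
width: -0.2
```

Request:
move_arm:
  increments:
    - [-44.9,-10.7,0,0,0,48]
    - [-44.9,-10.7,0,0,0,48]
    - [-44.9,-10.7,0,0,0,48]
    - [-44.9,-10.7,0,0,0,48]
    - [-44.9,-10.7,0,0,0,48]
    - [-44.9,-10.7,0,0,0,48]
    - [-44.9,-10.7,0,0,0,48]
    - [-44.9,-10.7,0,0,0,48]
    - [-44.9,-10.7,0,0,0,48]
    - [-44.9,-10.7,0,0,0,48]
    - [-44.9,-10.7,6,0,0,48]
    - [-44.9,-10.7,6,0,0,48]
    - [-44.9,-10.7,6,0,0,48]
    - [-44.9,-10.7,6,0,0,48]

```text
clock: 2.9
eef_pos: [576.4, -210.0, 272.4]
tool_rot: [3.141, -0.0, 1.216]
force: [0.4, -0.4, 0.4]
width: -0.6
```

```bash
python3 - <<'E'
from h import *
from scipy.spatial.transform import Rotation as R
s=ctrl.read_state(); print(s['clock'],s['eef_pos'],s['tool_rot'],s['force'])
T=np.eye(4);T[:3,:3]=R.from_euler('xyz',s['tool_rot']).as_matrix();T[:3,3]=s['eef_pos']
im=grab('wrist','w1')
for st,c in blobs(im,(100,120,60),(130,255,255),300):
    print(st,c,onplane('wrist',*c,192,T))
E
```

```text
2.9 [ 576.35863484 -210.03987335  272.36956129] [ 3.14062693e+00 -4.67763521e-04  1.21605768e+00] [ 0.44928254 -0.39553359  0.36405688]
[294, 173, 60, 58, 2651] [323.5, 201.9] [ 576.98710202 -209.9250925   192.        ]
```

View pics/w1.png

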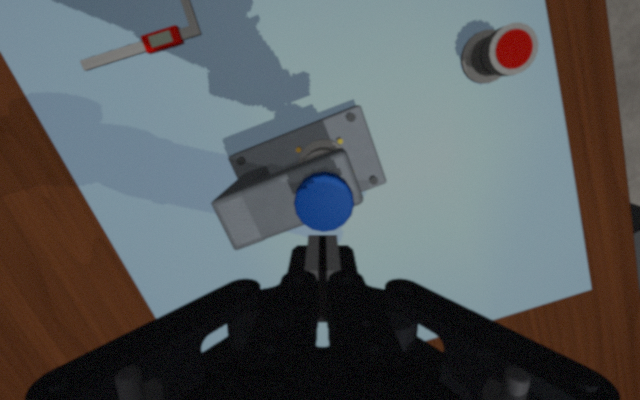

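The wrist view shows the blue cap at (323,202), which works out to (577,-210). That's right under the fingertips. Pressing slowly now.

Request:
move_arm:
  increments:
    - [0,0,3.5,0,0,0]
    - [0,0,6.2,0,0,0]
    - [0,0,7.0,0,0,0]
    - [0,0,7.4,0,0,0]
    - [0,0,7.8,0,0,0]
    - [0,0,8.2,0,0,0]
    - [0,0,8.6,0,0,0]
    - [0,0,9.0,0,0,0]
    - [0,0,9.4,0,0,0]
    - [0,0,9.7,0,0,0]
    - [0,0,9.9,0,0,0]
    - [0,0,10.0,0,0,0]
    - [0,0,10.0,0,0,0]

```text
clock: 4.25
eef_pos: [576.6, -211.9, 172.7]
tool_rot: [3.138, -0.0, 1.214]
force: [-0.2, -0.0, 7.9]
width: 0.2
```

Force is 7.9 N and z is 172.7, so it's nearly at the stop. A little further.

Request:
move_arm:
  increments:
    - [0,0,0.1,0,0,0]
    - [0,0,0.2,0,0,0]
    - [0,0,0.3,0,0,0]
    - [0,0,0.3,0,0,0]

```text
clock: 4.65
eef_pos: [576.6, -211.9, 171.1]
tool_rot: [3.138, -0.001, 1.214]
force: [-3.0, 1.2, 15.8]
width: 0.3
```

It's on the stop: the force has jumped to 15.8 N. Letting go.

Request:
move_arm:
  increments:
    - [0,0,-0.4,0,0,0]
    - [0,0,-0.8,0,0,0]
    - [0,0,-1.2,0,0,0]
    - [0,0,-1.6,0,0,0]
    - [0,0,-2.2,0,0,0]
    - [0,0,-4,0,0,0]
    - [0,0,-7,0,0,0]
    - [0,0,-10,0,0,0]
    - [0,0,-10,0,0,0]

```text
clock: 5.55
eef_pos: [577.2, -212.9, 272.3]
tool_rot: [3.135, 0.0, 1.214]
force: [0.6, -1.1, -0.2]
width: -0.2
```

```bash
python3 - <<'E'
from h import *
s=ctrl.read_state(); print(s['clock'],s['eef_pos'],s['force'])
b=grab('side','s1'); w=grab('wrist','w2')
print(blobs(b,(100,120,60),(130,255,255),200), blobs(w,(100,120,60),(130,255,255),300))
a=cv2.imread('pics/side0.png')
cv2.imwrite('pics/s1c.png',np.hstack([cv2.resize(x[240:340,300:400],(400,400),interpolation=cv2.INTER_CUBIC) for x in(a,b[:,:,::-1])]))
E
```

```text
5.55 [ 577.21185384 -212.8717737   272.33633462] [ 0.55988379 -1.13404442 -0.21731606]
[([467, 0, 173, 217, 19052], [580.4, 71.2]), ([184, 60, 113, 61, 3002], [238.5, 93.8]), ([415, 101, 109, 100, 3457], [476.8, 155.9]), ([348, 259, 22, 22, 380], [358.8, 269.4])] [([294, 168, 57, 55, 2469], [321.6, 195.0])]
```

View pics/s1c.png

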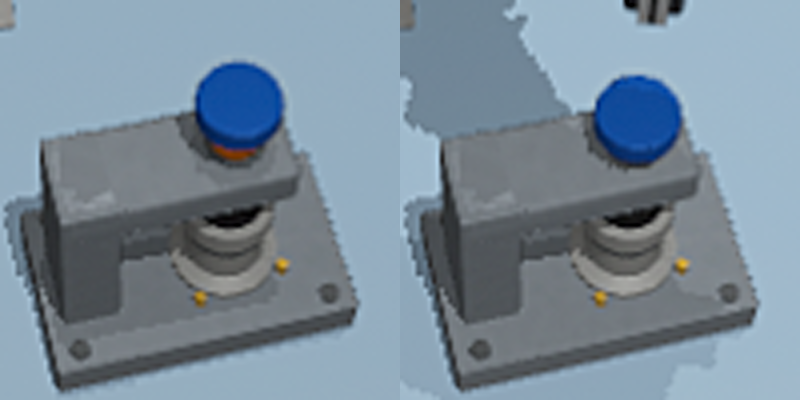

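The side crops (before and after) show the cap dropped about 3.4 px and the orange band hidden, so it's locked. The coupling is still between its pins. Now the dwell.

Request:
move_arm:
  increments:
    - [0,0,0,0,0,0]
    - [0,0,0,0,0,0]
    - [0,0,0,0,0,0]
    - [0,0,0,0,0,0]
    - [0,0,0,0,0,0]
    - [0,0,0,0,0,0]
    - [0,0,0,0,0,0]
    - [0,0,0,0,0,0]
    - [0,0,0,0,0,0]
    - [0,0,0,0,0,0]
    - [0,0,0,0,0,0]
    - [0,0,0,0,0,0]
    - [0,0,0,0,0,0]
    - [0,0,0,0,0,0]
    - [0,0,0,0,0,0]

```text
clock: 7.15
eef_pos: [575.4, -211.4, 268.3]
tool_rot: [-3.142, 0.0, 1.214]
force: [0.2, -0.3, 1.0]
width: 0.0
```

Request:
move_arm:
  increments:
    - [0,0,4,0,0,0]
    - [0,0,7.2,0,0,0]
    - [0,0,8.2,0,0,0]
    - [0,0,8.6,0,0,0]
    - [0,0,9.0,0,0,0]
    - [0,0,9.4,0,0,0]
    - [0,0,9.7,0,0,0]
    - [0,0,9.9,0,0,0]
    - [0,0,10.1,0,0,0]
    - [0,0,10.2,0,0,0]
    - [0,0,10.3,0,0,0]
    - [0,0,10.3,0,0,0]

```text
clock: 8.35
eef_pos: [575.7, -211.7, 170.9]
tool_rot: [3.139, -0.002, 1.213]
force: [-9.4, 4.4, 28.5]
width: 0.1
```

At the stop again with 28.5 N. Releasing.

Request:
move_arm:
  increments:
    - [0,0,-0.4,0,0,0]
    - [0,0,-0.8,0,0,0]
    - [0,0,-1.2,0,0,0]
    - [0,0,-1.6,0,0,0]
    - [0,0,-2.0,0,0,0]
    - [0,0,-2.6,0,0,0]
    - [0,0,-4,0,0,0]
    - [0,0,-7,0,0,0]
    - [0,0,-10,0,0,0]
    - [0,0,-12,0,0,0]
    - [0,0,-12,0,0,0]

```text
clock: 9.45
eef_pos: [577.4, -212.8, 289.2]
tool_rot: [3.134, 0.0, 1.214]
force: [0.3, -0.8, 0.1]
width: -0.4
```

```bash
python3 - <<'E'
from h import *
s=ctrl.read_state(); print(s['clock'],s['eef_pos'],s['force'],np.abs(s['qd']).max())
b=grab('side','s2')
print(blobs(b,(100,120,60),(130,255,255),200)[-1],blobs(b,(22,120,80),(35,255,255)))
c=lambda x:cv2.resize(x[240:340,300:400],(400,400),interpolation=cv2.INTER_CUBIC)
y=cv2.resize(b[110:210,250:350,::-1],(400,400),interpolation=cv2.INTER_CUBIC)
cv2.imwrite('pics/s2c.png',np.hstack([c(b[:,:,::-1]),y]))
E
```

```text
9.45 [ 577.44609147 -212.78080736  289.22315513] [ 0.34855795 -0.77736115  0.06278475] 0.0641940221390375
([349, 256, 22, 21, 379], [359.2, 266.0]) [([292, 126, 17, 15, 212], [299.8, 133.2])]
```

View pics/s2c.png

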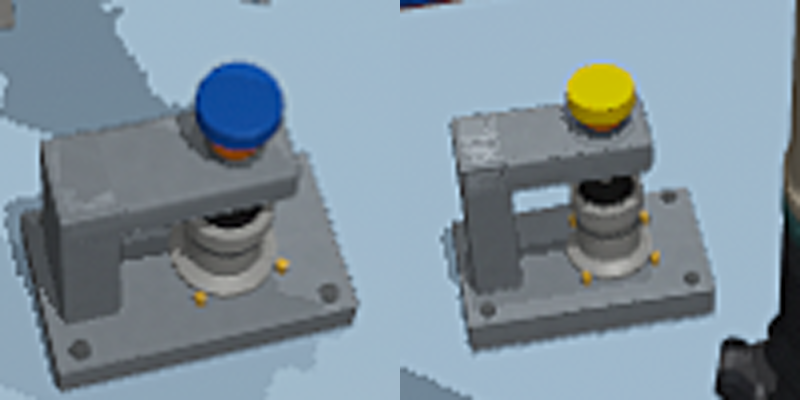

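The blue cap is back up at its starting pixel (359,266) with the orange band showing. The yellow cap hasn't moved from (299.8,133.2), the coupling is standing, and the hand is clear. Handing in.

```bash
python3 -c "
from cell import ctrl
print(ctrl.finish_job())"
```

```text
the job is handed in; nothing more can be done
None
```

The clamp check is done and handed in, at about 9.5 s on the robot's clock; the hand-in gave no verdict.

- **First press:** I pressed the blue cap to its stop (tool height 171 mm, 16 N) and let go. The side view then showed it lower, with the orange band hidden, so it was locked.
- **Dwell:** nothing touched the clamp for about 2.4 s.
- **Second press:** I pressed to the stop again (171 mm, 28 N) and let go, and the cap sprang back up.

In the last side view, the blue cap was at its starting position with the orange band showing. The yellow cap had not moved, and the coupling was still standing between its pins. The gripper was about 95 mm above the cap, with almost no force on it. None of the checks failed or disagreed.

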